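# Find the heavy side of the rotisserie drum and hold it down

## Robot

A 6-joint arm with a two-finger parallel gripper is mounted at the origin on a cart in front of the work surface, level with it; the furniture and walls round the work are solid. World frame = base frame: x ahead of the robot, y to its left, z up, the work surface at z = 0. Lengths are in mm, angles in rad, forces in N, time in s.
With the tool pointing down it reaches from about 350 to 925 mm from the base axis. Payload 6.4 kg.
Tool frame: the origin (TCP) lies at the very end of the fingers, on their centre line; the grasp point (between the pads) lies 19 mm behind it; z points along the fingers, y is the line along which they close (so a half turn about z gives the same grasp; the last joint's range is limited). The gripper opens to 85 mm and grips with 20 to 120 N. Pads are 22 mm wide; open, the fingers measure 114 mm over their backs; the gripper's body (76 mm by 85 mm) begins 54 mm behind the grasp point. The pads swing forward as they close: fully open they stand 13 mm farther back than shut.
Start: joints at [-1.358, 0.245, 1.558, -0, 1.339, -0.174], TCP at [245.203, -601.988, 231.29] pointing down, gripper open.
Joint ranges: [-3.13, 3.13], [-1.02, 2.26], [0.13, 2.54], [-0.95, 4.09], [0.21, 2.88], [-2.74, 2.74]. Speed limits (rad/s): [2.57, 2.57, 3.14, 3.14, 3.14, 3.14].

## Interface

Orientations are given as a unit quaternion [x, y, z, w].
In Python, from cell import r gives the robot as it stands.
- The arm moves only by the shell command python3 -m handwheel 'ROWS'. ROWS is JSON, a list of rows, each a list of 7 numbers: the shift along the tool's x, y, z in mm, then the turn, a rotation vector about the tool's x, y, z in degrees, then the closure, from 0 (fully open) to 1 (shut). In form: [[dx, dy, dz, rx, ry, rz, fingers], ...]. A call has 1 to 20 rows; each row is the pose to reach, as a shift and turn from the pose commanded when the call began, along the tool's axes at that moment; what a row does not reach only later rows make up. A row lasts 1/12 s, in which the tool goes at most 41.7 mm and 7.16 degrees, less where a joint would pass 70% of its speed; a pose out of reach is approached as far as the arm can. A call with a gripper value outside its range is refused whole. The fingers move at their own pace and stop on an object; the grip force is fixed at half the most. Time passes only in rows, so rows that repeat a pose let the fingers close. It gives the time, the measured TCP pose, the force, the opening and the grip force at its end, in the units of the state.
- r.observe(): the state, without advancing time (a new reading comes with each control period).
- r.read_camera(name): name is "scene" or "side" or "wrist"; returns a dict with "image" (420x560x3 uint8, red, green, blue), "intrinsics" (3x3 intrinsics, pixels), "distortion" ([k1, k2, p1, p2, k3] as OpenCV has them; the pictures are not rectified), "R" (3x3) and "t" (3): a world point X has camera coordinates R X + t. Camera axes: x right, y down, z forward; pixel columns grow to the right and rows downward; lengths in mm; the calibration is good to about 2 mm. A picture is of the moment at which its call begins. There is no depth.
- r.sign_off(): hands the job in; it is judged then, once.
Trained networks look in a picture, given as the dict that the camera call returned (one of the last four; its "shot" number tells which), for a name from the list of things; names that differ only in an ending like _2 or _b are one class to them, and where a whole thing is asked for, a point or a joint stands for the part that bears it (a point fixed in the world has none). Each returns a list of dicts, best first, with "confidence" (0 to 1); they miss things now and then, are a little off and sometimes report something else, mostly with a low value. They report only what shows in the picture. A call takes as long as a camera call.
- r.recognise(picture, name): "at" ([column, row] in pixels, amid what is visible of it).
- r.outline_of(picture, name): "mask" (420x560 bool, what is visible of it) and "at" ([column, row] in pixels, amid what is visible of it).
- r.tip_of(picture, name): "at" ([column, row] in pixels: a listed point, or the origin of a listed thing).
The state is a dict: "time": time; "joint_pos": joint angles; "dq": joint speeds; "joint_torque": joint torques, N m; "eef_pos": TCP position; "tcp_rot": TCP orientation; "wrist_force": force on the tool from outside, world axes, zero at the start; "ft_torque": the same for the moment, N m; "gripper_width": finger opening in mm; "gripper_force": force on a finger pad.
Only numpy, scipy, OpenCV 4.12 (cv2) and the standard library are available. Lean on these libraries where they do the work, as an engineer would, in place of code of your own. Each camera call takes 0.05 s, during which the arm holds its last target. There are 200 camera calls.

## Task

The roasting drum of the small rotisserie is heavier on one side, and nothing on the outside shows which. Take the crank by its wooden handle and turn it right round once to feel where the heavy side is, then bring the heavy side to the bottom so that the drum hangs freely in the play of the crank, its tongue well clear of both stop pegs, and finish still gripping the handle there without letting go (the counterweight will be clamped on while you hold). Do not touch the drum or its tongue to steady it, and leave the things standing around alone.

Things in the scene. Friction and masses are not known exactly. Their poses are not given: they have to be found in the camera images.
- stand: Fixed metal stand, base plate 150 x 120 mm with a shallow tray, two A-shaped posts. Origin at table height; the axle runs along its own x axis, 125 mm up. Its -x end, with the crank, roughly faces the robot; +y is left seen from there. Along x: handle -129 to -67 mm, crank arm -65 to -59, tongue -54 to -50, posts at -34 and 76, drum -24 to 64, its top 176 mm above the table.
- axle (a point): Point on the axle at the crank arm: 62 mm before the stand's origin (x = -62 mm), 125 mm up. Does not move. Its axes are those of the stand.
- crank (a joint): Turn of the crank, rad; 0 = handle straight above the axle, positive = from the top towards the stand's -y (clockwise seen from the crank end). Counts on over full turns (up to 4 either way); starts between -0.7 and 0.7. Stiff bearing (0.26 Nm): it stays where it is left. With the drum's weight the handle needs 1 to 10 N.
- handle: Wooden grip of the crank, a round sleeve 16 mm across and 62 mm long that turns freely on its pin, parallel to the axle and 50 mm from it. So a gripper that points down can pinch it across and carry it round the whole circle without turning. Origin at its inner end (stand x = -67 mm); it runs from there towards the stand's -x.
- grip (a point): Point on the axis of the wooden handle, 40 mm from its inner end (stand x = -107 mm): a good place to pinch it, clear of the drum.
- play (a joint): Turn of drum and tongue relative to the crank, rad, same sense as the crank. The tongue has play between two pegs on the crank: -0.35 and 0.35 are the stops, 0 the middle; between them the drum swings freely. Its weight mostly lays the tongue on one peg; carried over the top it flops to the other. Only with the heavy side straight down can the tongue hang clear of both.
- tongue_tip (a point): Tip of the flat dark steel tongue (8 mm wide) of the drum, 66 mm from the axle, just behind the crank arm (stand x = -52 mm). At play 0 it lies right behind the handle's arm; at the stops it touches one of the two steel pegs on the crank's short side arms. It turns with the drum. The heavy side lies at an unknown angle from the tongue, another every time.
- drum: Closed aluminium roasting drum with slots and twelve like rivets all round, 100 mm across and 88 mm long, about 0.6 kg with the hidden weight in it. Origin at the centre of its end face on the crank side; own x along the axle. Looks the same all round.
- garlic: Bystander: garlic bulb, 60 mm, 59 mm high, left of the stand. Origin under its centre.
- salt_pot: Bystander: small turned wooden open pot, 62 mm across, 50 mm high, left of the stand. Origin under its centre.
- match_box: Bystander: match box, 35 x 53 x 15 mm, in front of the stand. Origin under its centre.
- spice_a: Bystander: small spice jar with a screw cap, 41 mm across, 85 mm high, right of the stand. Origin under its centre.
- tin: Bystander: low tin, 75 mm across, 58 mm high, right of the stand towards the hob. Origin under its centre.

How it is judged (in metres and radians):
On the way:
1. the crank has been turned right round once, either way ((value of joint crank above 5.4 rad or value of joint crank below -5.4 rad)).
At the end, for the whole second after the job is handed in: The fingers grip the wooden handle (more than 2 N), crank and drum are at rest, nothing touches the drum, and the drum hangs heavy side down within the play of the crank: play between -0.3 and 0.3 rad, clear of both stops (value of joint play between -0.3 and 0.3 rad and velocity of joint play between -0.3 and 0.3 rad/s and velocity of joint crank between -0.15 and 0.15 rad/s and contact force between the fingers and handle above 2 N and contact force between anything else and drum below 0.3 N); the arm keeps its last pose, push and grip.
It fails at once if a bystander was pushed more than 25 mm (distance of any of garlic, salt_pot, match_box, spice_a, tin from where it was at the start of the episode above 0.025 m).
It fails at once if the robot pressed on the drum (contact force between the arm and drum above 3 N).
It fails at once if the fingers pressed on the drum (contact force between the fingers and drum above 3 N).
It also fails if it takes over 61 s, if anything falls off the work surface, if the arm or the gripper's body presses on something with over 40 N, if the wrist force passes 120 N, or if a joint passes its speed limit or range.

## Working session

There is one attempt and no reset: what is moved stays moved. The work goes in short steps, Python scripts to look and compute and a shell command to move; the robot and the scene stay as the last step left them, time stands still between calls to the robot, and variables do not carry over. Pictures are saved under pics/ and viewed, at most 10 in all, crops included, and the job is handed in when it is done.

```bash
mkdir -p pics; ls
python3 - <<'E'
from cell import r
import cv2,numpy as np
s=r.observe();print({k:np.round(v,3).tolist() for k,v in s.items()})
ims=[]
for c in ["scene","side"]:
    p=r.read_camera(c)
    cv2.imwrite(f"pics/{c}0.png",p["image"][:,:,::-1])
    print(c,p["shot"],np.round(-p["R"].T@p["t"]))
    for n in ["grip","axle","tongue_tip","handle","stand","drum"]:
        print(n,[(np.round(d["at"]).tolist(),round(d["confidence"],2)) for d in r.tip_of(p,n)[:2]])
E
```

```text
pics
{'time': 0.0, 'joint_pos': [-1.358, 0.246, 1.559, -0.0, 1.339, -0.174], 'dq': [-0.001, -0.001, 0.001, -0.001, -0.002, -0.002], 'joint_torque': [0.002, -42.951, -32.612, -0.0, 0.005, 0.0], 'eef_pos': [245.089, -601.408, 230.14], 'tcp_rot': [0.981, 0.192, -0.0, -0.001], 'wrist_force': [-0.295, 0.476, -0.459], 'ft_torque': [0.001, -0.037, -0.014], 'gripper_force': 0.0, 'gripper_width': 85.145}
scene 1 [-10. 277. 827.]
grip [([314.0, 221.0], 0.66), ([310.0, 192.0], 0.61)]
axle [([248.0, 254.0], 0.18)]
tongue_tip [([306.0, 190.0], 0.65)]
handle [([302.0, 208.0], 0.73), ([309.0, 191.0], 0.33)]
stand [([291.0, 238.0], 0.67)]
drum [([298.0, 208.0], 0.72)]
side 2 [ 276. -693.  682.]
grip [([219.0, 233.0], 0.73)]
axle [([243.0, 228.0], 0.59)]
tongue_tip [([245.0, 203.0], 0.96)]
handle [([234.0, 206.0], 0.83), ([275.0, 264.0], 0.45)]
stand [([274.0, 264.0], 0.89)]
drum [([260.0, 219.0], 0.93)]
```

Run:
```python
import cv2,numpy as np
a=cv2.imread("pics/scene0.png")[130:330,190:420];b=cv2.imread("pics/side0.png")[130:330,150:380]
cv2.imwrite("pics/ab0.png",np.vstack([cv2.resize(np.hstack([a,b]),(800,348),interpolation=cv2.INTER_CUBIC)]))
f=np.hstack([cv2.imread("pics/scene0.png"),cv2.imread("pics/side0.png")]);cv2.imwrite("pics/full0.png",cv2.resize(f,(800,300)))
```

```text
(no output)
```

View pics/ab0.png

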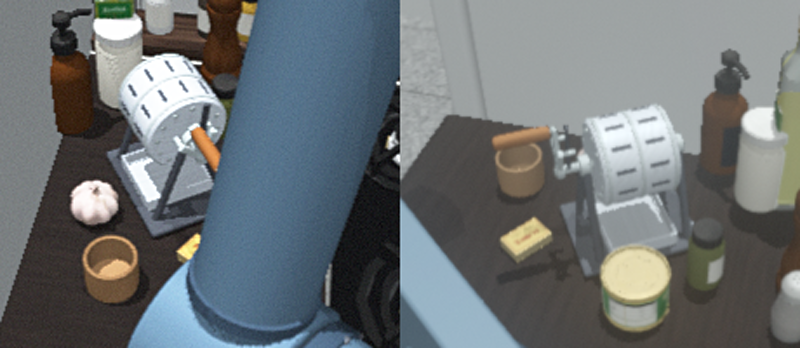

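View pics/full0.png

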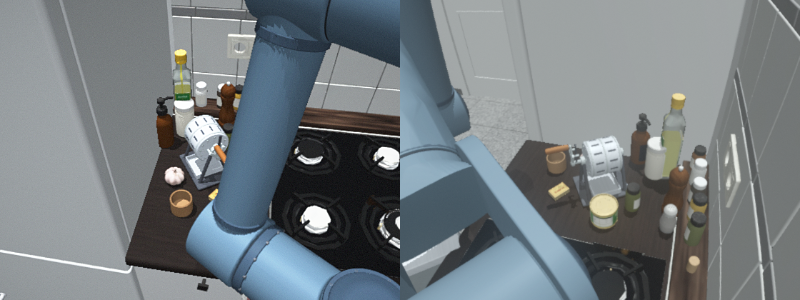

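The handle points up and a little back in the side view, with its inner end near side (236,205) and scene (302,208). The side "grip" report at (219,233) is on the salt pot, so I discard it. Next I fit the stand pose, crank and play to the points.

```bash
cat > h.py <<'E'
from cell import r
import cv2,numpy as np
from scipy.optimize import least_squares
from scipy.spatial.transform import Rotation as Ro
def model(v):
    x,y,yaw,q,p=v
    R=Ro.from_euler('z',yaw).as_matrix();o=np.array([x,y,0])
    c=lambda X,rad,a:R@np.array([X,-rad*np.sin(a),125+rad*np.cos(a)])+o
    return dict(grip=c(-107,50,q),handle=c(-67,50,q),axle=c(-62,0,0),tongue_tip=c(-52,66,q+p),stand=o,drum=c(-24,0,0))
def proj(P,cam):
    rv=cv2.Rodrigues(cam["R"])[0]
    return cv2.projectPoints(np.float64([P]),rv,np.float64(cam["t"]),np.float64(cam["intrinsics"]),np.float64(cam["distortion"]))[0].ravel()
def fit(obs,v0,fixed=None):  # obs: list (cam,name,pixel)
    f=lambda v:np.concatenate([proj(model(v)[n],c)-px for c,n,px in obs]+[[v[4]*2]])
    s=least_squares(f,v0,loss='soft_l1',f_scale=2)
    return s.x,f(s.x)
E
python3 - <<'E'
from h import *
A=r.read_camera("scene");B=r.read_camera("side")
obs=[]
for p,c in((A,"scene"),(B,"side")):
    for n in ["grip","handle","axle","tongue_tip","stand","drum"]:
        d=r.tip_of(p,n)
        if n=="grip" and c=="side": obs.append((p,n,np.array([217,208.])));continue
        if d and d[0]["confidence"]>.5: obs.append((p,n,np.array(d[0]["at"])))
for q0 in(-.5,.5):
    v,res=fit(obs,[650,200,0,q0,0])
    print(np.round(v,3)); print([(n,np.round(res[2*i:2*i+2],1).tolist()) for i,(c,n,_) in enumerate(obs)])
m=model(v);print({k:np.round(x).tolist() for k,x in m.items()})
s=r.observe();R=Ro.from_quat(s["tcp_rot"]).as_matrix();print(np.round(R,3), s["eef_pos"])
for n in ["garlic","salt_pot","match_box","spice_a","tin"]:
    print(n)
    for p in(A,B):
        d=r.tip_of(p,n)
        if d:
            u=cv2.undistortPoints(np.float64([[d[0]["at"]]]),p["intrinsics"],p["distortion"])[0,0]
            ray=p["R"].T@np.array([*u,1]);c=-p["R"].T@p["t"];print(np.round(c-ray*c[2]/ray[2]),round(d[0]["confidence"],2))
E
```

```text
[ 556.588 -153.666  150.555  -69.395   38.14 ]
[('grip', [0.6, -54.6]), ('handle', [-3.8, -1.7]), ('axle', [1.3, 3.2]), ('tongue_tip', [-0.8, 0.7]), ('stand', [-0.1, 2.6]), ('drum', [0.1, -0.6]), ('grip', [-3.4, 0.5]), ('handle', [-0.6, -0.7]), ('axle', [-0.0, -3.9]), ('tongue_tip', [5.2, 0.3]), ('stand', [-1.0, 1.3]), ('drum', [1.1, 3.4])]
[ 5.56645e+02 -1.53573e+02  6.04800e+00  5.98700e+00  4.56000e-01]
[('grip', [0.5, -54.5]), ('handle', [-4.0, -1.6]), ('axle', [1.5, 3.2]), ('tongue_tip', [-0.7, 0.7]), ('stand', [-0.1, 2.6]), ('drum', [0.1, -0.6]), ('grip', [-3.4, 0.6]), ('handle', [-0.7, -0.7]), ('axle', [0.0, -3.8]), ('tongue_tip', [5.3, 0.3]), ('stand', [-1.0, 1.2]), ('drum', [1.1, 3.4])]
{'grip': [456.0, -114.0, 173.0], 'handle': [495.0, -124.0, 173.0], 'axle': [496.0, -139.0, 125.0], 'tongue_tip': [504.0, -152.0, 190.0], 'stand': [557.0, -154.0, 0.0], 'drum': [533.0, -148.0, 125.0]}
[[ 0.926  0.377  0.   ]
 [ 0.377 -0.926  0.   ]
 [ 0.    -0.    -1.   ]] [ 245.22984694 -601.96864562  231.29439285]
garlic
[583. -56.   0.] 0.85
salt_pot
[ 555. -155.   -0.] 0.69
[494.  -9.   0.] 0.66
match_box
[ 451. -118.    0.] 0.52
[ 454. -109.    0.] 0.55
spice_a
[ 611. -269.   -0.] 0.68
[ 615. -259.    0.] 0.79
tin
[ 607. -274.    0.] 0.44
[ 521. -256.    0.] 0.7
```

```bash
cat >> h.py <<'E'
def delta(P,x_ang):
    s=r.observe();R=Ro.from_quat(s["tcp_rot"])
    T=Ro.from_matrix(np.array([[np.cos(x_ang),np.sin(x_ang),0],[np.sin(x_ang),-np.cos(x_ang),0],[0,0,-1]]))
    print("shift",np.round(R.inv().apply(np.array(P)-s["eef_pos"]),1),"rot",np.round((R.inv()*T).as_rotvec(degrees=True),1),"t",s["time"])
E
python3 - <<'E'
from h import *
delta([452,-113,260],-.235)
E
```

```text
shift [ 376.  -374.9  -28.7] rot [-0.   0.  35.6] t 1.9
```

```bash
python3 -m handwheel '[[30,-30,-29,0,0,5,0],[376,-375,-29,0,0,35.6,0],[376,-375,-29,0,0,35.6,0],[376,-375,-29,0,0,35.6,0],[376,-375,-29,0,0,35.6,0],[376,-375,-29,0,0,35.6,0],[376,-375,-29,0,0,35.6,0],[376,-375,-29,0,0,35.6,0],[376,-375,-29,0,0,35.6,0],[376,-375,-29,0,0,35.6,0],[376,-375,-29,0,0,35.6,0],[376,-375,-29,0,0,35.6,0],[376,-375,-29,0,0,35.6,0],[376,-375,-29,0,0,35.6,0],[376,-375,-29,0,0,35.6,0],[376,-375,-29,0,0,35.6,0],[376,-375,-29,0,0,35.6,0],[376,-375,-29,0,0,35.6,0]]'
python3 - <<'E'
from h import *
ims=[];obs=[]
for c in("scene","side","wrist"):
    p=r.read_camera(c);ims.append(p["image"][:,:,::-1])
    for n in ["grip","handle","axle","tongue_tip","stand","drum"]:
        d=r.tip_of(p,n)
        if d and d[0]["confidence"]>.5: obs.append((p,n,np.array(d[0]["at"])))
v,res=fit(obs,[557,-154,-.235,-.296,.2])
print(np.round(v,3)); print([(n,c["shot"],np.round(px).tolist(),np.round(res[2*i:2*i+2],1).tolist()) for i,(c,n,px) in enumerate(obs)])
print({k:np.round(x).tolist() for k,x in model(v).items()})
print(r.observe()["eef_pos"],r.observe()["time"])
cv2.imwrite("pics/c1.png",np.hstack([ims[2][::1],ims[0][100:,180:420]]))
E
```

```text
time: 3.4
eef_pos: [451.6, -114.1, 260.3]
tcp_rot: [0.993, -0.118, -0.0, 0.0]
wrist_force: [-0.2, 0.9, -0.5]
gripper_width: 85.1
gripper_force: 0.0
[ 5.56906e+02 -1.51350e+02 -1.85000e-01 -2.34000e-01  3.65000e-01]
[('grip', 5, [312.0, 223.0], [0.4, -2.0]), ('handle', 5, [302.0, 208.0], [-0.4, -2.0]), ('axle', 5, [304.0, 220.0], [1.6, 0.5]), ('tongue_tip', 5, [309.0, 191.0], [-0.7, -0.2]), ('stand', 5, [294.0, 238.0], [-2.8, 2.5]), ('drum', 5, [301.0, 208.0], [-4.0, -0.7]), ('handle', 6, [236.0, 209.0], [-1.7, -3.1]), ('axle', 6, [240.0, 229.0], [1.1, -1.3]), ('tongue_tip', 6, [243.0, 201.0], [1.5, 2.7]), ('stand', 6, [274.0, 263.0], [-1.2, -0.5]), ('grip', 7, [292.0, 206.0], [-1.7, 3.9]), ('handle', 7, [286.0, 156.0], [1.2, -0.4]), ('axle', 7, [298.0, 144.0], [1.5, -1.2]), ('tongue_tip', 7, [319.0, 131.0], [-0.3, 1.8]), ('stand', 7, [291.0, 82.0], [0.9, 0.9]), ('drum', 7, [298.0, 99.0], [0.1, -2.6])]
{'grip': [454.0, -120.0, 174.0], 'handle': [493.0, -128.0, 174.0], 'axle': [496.0, -140.0, 125.0], 'tongue_tip': [504.0, -150.0, 190.0], 'stand': [557.0, -151.0, 0.0], 'drum': [533.0, -147.0, 125.0]}
[ 451.9646827  -112.83720607  260.28512676] 4.45Traceback (most recent call last):
  File "<stdin>", line 12, in <module>
    return _nx.concatenate(arrs, 1, dtype=dtype, casting=casting)
           ~~~~~~~~~~~~~~~^^^^^^^^^^^^^^^^^^^^^^^^^^^^^^^^^^^^^^^
ValueError: all the input array dimensions except for the concatenation axis must match exactly, but along dimension 0, the array at index 0 has size 420 and the array at index 1 has size 320
```

Run:
```python
import cv2
# placeholder to check size
try:
    print(cv2.imread("pics/c1.png").shape)
except Exception as e: print(e)
```

```text
'NoneType' object has no attribute 'shape'[ WARN:0@0.026] global loadsave.cpp:275 findDecoder imread_('pics/c1.png'): can't open/read file: check file path/integrity
```

Run:
```python
from h import *
delta([450,-119,155],-.19)
```

```text
shift [ -0.5   6.5 105.3] rot [ 0.   0.  -2.6] t 4.45
```

```bash
python3 -m handwheel '[[0,6.5,20,0,0,-2.6,0],[0,6.5,45,0,0,-2.6,0],[0,6.5,65,0,0,-2.6,0],[0,6.5,85,0,0,-2.6,0],[0,6.5,97,0,0,-2.6,0],[0,6.5,105,0,0,-2.6,0],[0,6.5,105,0,0,-2.6,0.3],[0,6.5,105,0,0,-2.6,0.6],[0,6.5,105,0,0,-2.6,1],[0,6.5,105,0,0,-2.6,1],[0,6.5,105,0,0,-2.6,1],[0,6.5,105,0,0,-2.6,1],[0,6.5,105,0,0,-2.6,1],[0,6.5,105,0,0,-2.6,1],[0,6.5,105,0,0,-2.6,1]]'
cat >> h.py <<'E'
def look(tag,pic=False):
    obs=[]
    for c in("scene","side","wrist"):
        p=r.read_camera(c)
        d=r.tip_of(p,"tongue_tip")
        if d and d[0]["confidence"]>.4:obs.append((c,p,np.array(d[0]["at"]),d[0]["confidence"]))
        if pic: cv2.imwrite(f"pics/{tag}_{c}.png",p["image"][:,:,::-1])
    s=r.observe();P=np.array(s["eef_pos"])+19*Ro.from_quat(s["tcp_rot"]).as_matrix()[:,2]*-1
    B=np.array([556.9,-151.35,0]);Rz=Ro.from_euler('z',-.185);L=Rz.inv().apply(P-B)
    q=np.arctan2(-L[1],L[2]-125)
    print("t",s["time"],"local",np.round(L,1),"q",round(q,3),"rad",round(np.hypot(L[1],L[2]-125),1),"F",np.round(Rz.inv().apply(s["wrist_force"]),1),"grip",s["gripper_force"],s["gripper_width"])
    a=np.linspace(-np.pi,np.pi,721)
    for c,p,px,cf in obs:  # tongue angle from each view alone
        e=[np.linalg.norm(proj(model([556.9,-151.35,-.185,x,0])["tongue_tip"],p)-px) for x in a]
        i=int(np.argmin(e));print(c,np.round(px).tolist(),round(cf,2),"tongue",round(a[i],3),"err",round(e[i],1),"play",round((a[i]-q+np.pi)%(2*np.pi)-np.pi,2))
E
python3 -c "
from h import *
look('g',True)
a=cv2.imread('pics/g_wrist.png');b=cv2.imread('pics/g_side.png')[150:300,170:320]
cv2.imwrite('pics/g.png',cv2.resize(np.hstack([a,cv2.resize(b,(420,420))]),(798,342)))"
```

```text
time: 5.7
eef_pos: [450.8, -119.5, 156.0]
tcp_rot: [0.996, -0.094, 0.0, 0.0]
wrist_force: [-1.8, -0.3, 5.2]
gripper_width: 14.1
gripper_force: 58.6
t 6.0 local [-110.2   11.8  174.9] q -0.232 rad 51.3 F [-2.3 -1.7  5.7] grip 58.678208738565445 14.331946421624812
side [243.0, 201.0] 0.6 tongue 0.044 err 0.4 play 0.28
wrist [339.0, 146.0] 0.85 tongue 0.113 err 1.3 play 0.35
```

View pics/g.png

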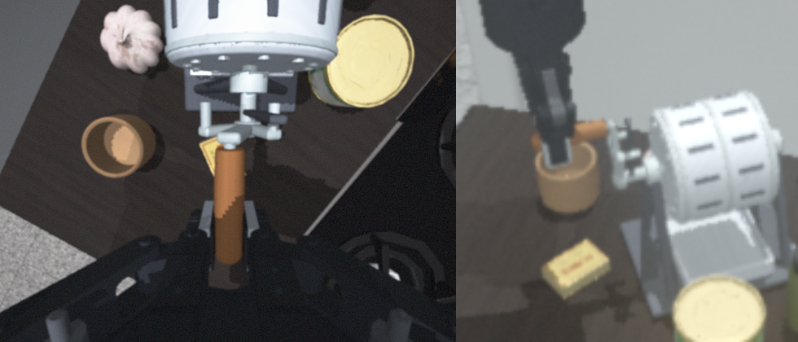

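```bash
cat >> h.py <<'E'
def table(q0,q1,n):
    for k in range(1,n+1):
        q=q0+(q1-q0)*k/n;print(f"[0,{50*(np.sin(q)-np.sin(q0)):.1f},{-50*(np.cos(q)-np.cos(q0)):.1f},0,0,0,1]",end=",")
    print()
E
python3 -c "
from h import *
for k in range(12): table(-.232+k*np.pi/6,-.232+(k+1)*np.pi/6,3)"
```

```text
[0,8.6,-1.3,0,0,0,1],[0,17.3,-1.0,0,0,0,1],[0,25.9,0.8,0,0,0,1],
[0,8.1,3.2,0,0,0,1],[0,15.5,7.8,0,0,0,1],[0,22.0,13.6,0,0,0,1],
[0,5.4,6.8,0,0,0,1],[0,9.5,14.5,0,0,0,1],[0,12.3,22.8,0,0,0,1],
[0,1.3,8.6,0,0,0,1],[0,1.0,17.3,0,0,0,1],[0,-0.8,25.9,0,0,0,1],
[0,-3.2,8.1,0,0,0,1],[0,-7.8,15.5,0,0,0,1],[0,-13.6,22.0,0,0,0,1],
[0,-6.8,5.4,0,0,0,1],[0,-14.5,9.5,0,0,0,1],[0,-22.8,12.3,0,0,0,1],
[0,-8.6,1.3,0,0,0,1],[0,-17.3,1.0,0,0,0,1],[0,-25.9,-0.8,0,0,0,1],
[0,-8.1,-3.2,0,0,0,1],[0,-15.5,-7.8,0,0,0,1],[0,-22.0,-13.6,0,0,0,1],
[0,-5.4,-6.8,0,0,0,1],[0,-9.5,-14.5,0,0,0,1],[0,-12.3,-22.8,0,0,0,1],
[0,-1.3,-8.6,0,0,0,1],[0,-1.0,-17.3,0,0,0,1],[0,0.8,-25.9,0,0,0,1],
[0,3.2,-8.1,0,0,0,1],[0,7.8,-15.5,0,0,0,1],[0,13.6,-22.0,0,0,0,1],
[0,6.8,-5.4,0,0,0,1],[0,14.5,-9.5,0,0,0,1],[0,22.8,-12.3,0,0,0,1],
```

```bash
python3 -m handwheel '[[0,8.6,-1.3,0,0,0,1],[0,17.3,-1.0,0,0,0,1],[0,25.9,0.8,0,0,0,1],[0,25.9,0.8,0,0,0,1],[0,25.9,0.8,0,0,0,1],[0,25.9,0.8,0,0,0,1]]' >/dev/null
python3 -c "
from h import *
look('k1')"
python3 -m handwheel '[[0,8.1,3.2,0,0,0,1],[0,15.5,7.8,0,0,0,1],[0,22.0,13.6,0,0,0,1],[0,22.0,13.6,0,0,0,1],[0,22.0,13.6,0,0,0,1],[0,22.0,13.6,0,0,0,1]]' >/dev/null
python3 -c "
from h import *
look('k2')"
```

```text
t 6.8 local [-110.5  -14.9  174.1] q 0.294 rad 51.3 F [-3.6 -4.5  5.6] grip 58.97483621200081 14.150099775993624
side [247.0, 219.0] 0.98 tongue 0.628 err 2.2 play 0.33
wrist [351.0, 145.0] 0.55 tongue 0.672 err 0.7 play 0.38
t 7.6 local [-111.   -37.2  159.8] q 0.818 rad 50.9 F [-2.1 -5.8  1.7] grip 58.71024405991193 14.085908108022956
side [252.0, 235.0] 0.89 tongue 1.091 err 1.2 play 0.27
wrist [341.0, 143.0] 0.98 tongue 1.23 err 2.6 play 0.41
```

Forces are small and play is on the + stop. Continuing.

```bash
python3 -m handwheel '[[0,5.4,6.8,0,0,0,1],[0,9.5,14.5,0,0,0,1],[0,12.3,22.8,0,0,0,1],[0,12.3,22.8,0,0,0,1],[0,12.3,22.8,0,0,0,1],[0,12.3,22.8,0,0,0,1]]' >/dev/null
python3 -c "
from h import *
look('k3')"
python3 -m handwheel '[[0,1.3,8.6,0,0,0,1],[0,1.0,17.3,0,0,0,1],[0,-0.8,25.9,0,0,0,1],[0,-0.8,25.9,0,0,0,1],[0,-0.8,25.9,0,0,0,1],[0,-0.8,25.9,0,0,0,1]]' >/dev/null
python3 -c "
from h import *
look('k4')"
python3 -m handwheel '[[0,-3.2,8.1,0,0,0,1],[0,-7.8,15.5,0,0,0,1],[0,-13.6,22.0,0,0,0,1],[0,-13.6,22.0,0,0,0,1],[0,-13.6,22.0,0,0,0,1],[0,-13.6,22.0,0,0,0,1]]' >/dev/null
python3 -c "
from h import *
look('k5')"
```

```text
t 8.4 local [-111.5  -48.8  136.3] q 1.343 rad 50.1 F [-1.4 -7.3 -2.9] grip 58.49193046451546 14.406486760182297
side [251.0, 248.0] 0.73 tongue -3.124 err 3.5 play 1.82
wrist [322.0, 143.0] 0.66 tongue 1.283 err 0.8 play -0.06
t 9.2 local [-111.6  -47.1  110.6] q 1.868 rad 49.2 F [-3.3 -2.7 -7.2] grip 58.41911386727588 14.178638624564561
side [254.0, 252.0] 0.86 tongue 1.658 err 1.2 play -0.21
wrist [332.0, 143.0] 0.89 tongue 1.684 err 0.7 play -0.18
t 10.0 local [-111.3  -33.2   89.2] q 2.393 rad 48.8 F [-5.  -1.2 -2. ] grip 58.878685757517815 14.041858750963467
side [253.0, 255.0] 0.61 tongue 1.841 err 2.3 play -0.55
wrist [349.0, 144.0] 0.87 tongue 2.059 err 2.0 play -0.33
```

```bash
python3 -m handwheel '[[0,-6.8,5.4,0,0,0,1],[0,-14.5,9.5,0,0,0,1],[0,-22.8,12.3,0,0,0,1],[0,-22.8,12.3,0,0,0,1]]' | grep -E "force"
python3 -m handwheel '[[0,-8.6,1.3,0,0,0,1],[0,-17.3,1.0,0,0,0,1],[0,-25.9,-0.8,0,0,0,1],[0,-25.9,-0.8,0,0,0,1]]' | grep -E "force"
python3 -c "
from h import *
look('k7')"
python3 -m handwheel '[[0,-8.1,-3.2,0,0,0,1],[0,-15.5,-7.8,0,0,0,1],[0,-22.0,-13.6,0,0,0,1],[0,-22.0,-13.6,0,0,0,1]]' | grep -E "force"
python3 -m handwheel '[[0,-5.4,-6.8,0,0,0,1],[0,-9.5,-14.5,0,0,0,1],[0,-12.3,-22.8,0,0,0,1],[0,-12.3,-22.8,0,0,0,1]]' | grep -E "force"
python3 -c "
from h import *
look('k9')"
```

```text
wrist_force: [-7.1, -1.8, 2.3]
gripper_force: 59.5
wrist_force: [-6.5, -3.1, 3.3]
gripper_force: 59.7
t 10.9667 local [-110.5   15.    78.6] q -2.828 rad 48.8 F [-6.2 -2.2  3.6] grip 59.55158496857621 13.547108288907179
side [246.0, 249.0] 0.82 tongue -3.072 err 1.2 play -0.24
wrist [323.0, 138.0] 0.81 tongue 3.089 err 2.8 play -0.37
wrist_force: [-5.2, -3.6, 2.9]
gripper_force: 59.7
wrist_force: [-6.6, -4.5, 1.9]
gripper_force: 59.8
t 11.9333 local [-109.8   49.   115.5] q -1.762 rad 50.0 F [-5.2 -3.5  3.2] grip 59.839106817380525 13.936726482682682
side [238.0, 221.0] 0.71 tongue -2.103 err 1.7 play -0.34
wrist [267.0, 140.0] 0.67 tongue -2.155 err 2.3 play -0.39
```

```bash
python3 -m handwheel '[[0,-1.3,-8.6,0,0,0,1],[0,-1.0,-17.3,0,0,0,1],[0,0.8,-25.9,0,0,0,1],[0,0.8,-25.9,0,0,0,1]]' | grep -E "force"
python3 -m handwheel '[[0,3.2,-8.1,0,0,0,1],[0,7.8,-15.5,0,0,0,1],[0,13.6,-22.0,0,0,0,1],[0,13.6,-22.0,0,0,0,1]]' | grep -E "force"
python3 -m handwheel '[[0,6.8,-5.4,0,0,0,1],[0,14.5,-9.5,0,0,0,1],[0,22.8,-12.3,0,0,0,1],[0,22.8,-12.3,0,0,0,1]]' | grep force
python3 -c "
from h import *
look('k12')"
python3 -m handwheel '[[0,8.6,-1.3,0,0,0,1],[0,17.3,-1.0,0,0,0,1],[0,25.9,0.8,0,0,0,1],[0,25.9,0.8,0,0,0,1]]' |grep force
python3 -m handwheel '[[0,8.1,3.2,0,0,0,1],[0,15.5,7.8,0,0,0,1],[0,22.0,13.6,0,0,0,1],[0,22.0,13.6,0,0,0,1]]' |grep force
python3 -m handwheel '[[0,5.4,6.8,0,0,0,1],[0,9.5,14.5,0,0,0,1],[0,12.3,22.8,0,0,0,1],[0,12.3,22.8,0,0,0,1],[0,12.3,22.8,0,0,0,1],[0,12.3,22.8,0,0,0,1]]' |grep force
python3 -c "
from h import *
look('m3',True)
a=cv2.imread('pics/m3_wrist.png')[80:230,200:400];b=cv2.imread('pics/m3_side.png')[180:300,190:350]
cv2.imwrite('pics/m3.png',np.hstack([cv2.resize(a,(400,300)),cv2.resize(b,(400,300))]))"
```

```text
wrist_force: [-3.3, -4.0, 0.3]
gripper_force: 59.7
wrist_force: [-1.6, -4.6, -0.9]
gripper_force: 59.7
wrist_force: [-0.9, -2.0, 0.6]
gripper_force: 59.9
t 13.2333 local [-110.1   10.8  175.3] q -0.211 rad 51.5 F [-2.2 -6.6  4.5] grip 60.436749274958856 13.992696418066803
side [244.0, 203.0] 0.87 tongue 0.122 err 0.1 play 0.33
wrist [343.0, 146.0] 0.63 tongue 0.148 err 1.7 play 0.36
wrist_force: [-2.3, -2.1, 5.0]
gripper_force: 60.3
wrist_force: [-1.2, -5.4, 3.0]
gripper_force: 60.1
wrist_force: [-2.3, -6.7, -3.5]
gripper_force: 59.5
t 14.7 local [-111.4  -48.8  136.5] q 1.34 rad 50.1 F [-0.9 -7.9 -3.2] grip 59.51544491399545 13.956288071267105
side [254.0, 248.0] 0.63 tongue 1.492 err 1.4 play 0.15
wrist [321.0, 139.0] 0.69 tongue 1.623 err 0.1 play 0.28
```

View pics/m3.png

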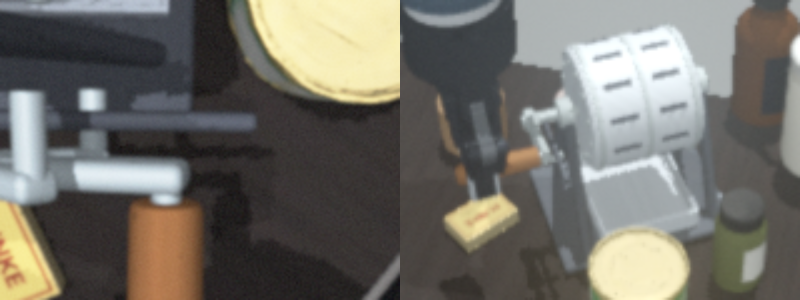

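```bash
python3 -m handwheel '[[0,0.7,4.3,0,0,0,1],[0,1.1,8.6,0,0,0,1],[0,1.3,13,0,0,0,1],[0,1.3,13,0,0,0,1],[0,1.3,13,0,0,0,1],[0,1.3,13,0,0,0,1],[0,1.3,13,0,0,0,1],[0,1.3,13,0,0,0,1]]' |grep force
python3 -c "
from h import *
look('n',True);look('n2')
a=cv2.imread('pics/n_wrist.png')[80:230,200:400];b=cv2.imread('pics/n_scene.png')[150:270,240:400]
cv2.imwrite('pics/n.png',np.hstack([cv2.resize(a,(400,300)),cv2.resize(b,(400,300))]))"
```

```text
wrist_force: [-3.9, -4.1, 1.5]
gripper_force: 59.8
t 15.6667 local [-111.5  -49.8  123.9] q 1.592 rad 49.8 F [-3.4 -5.8  0.6] grip 59.83446734317113 14.074443364984838
side [255.0, 247.0] 0.6 tongue 1.475 err 0.3 play -0.12
wrist [324.0, 142.0] 0.59 tongue 1.553 err 0.2 play -0.04
t 15.9667 local [-111.4  -49.8  123.9] q 1.592 rad 49.8 F [-3.5 -4.8  1.3] grip 59.83495384280104 14.198315404676778
side [256.0, 248.0] 0.63 tongue 1.518 err 0.4 play -0.07
wrist [322.0, 142.0] 0.98 tongue 1.606 err 1.1 play 0.01
```

View pics/n.png

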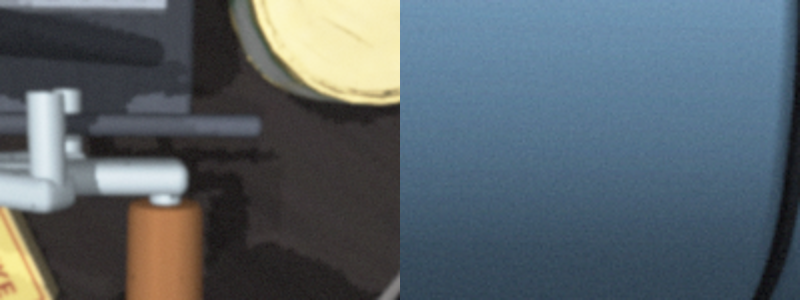

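```bash
python3 -c "
from h import *
look('z');print(r.sign_off())"
```

```text
t 16.2667 local [-111.4  -49.8  123.9] q 1.592 rad 49.8 F [-2.6 -5.2 -0.1] grip 59.83511136146262 13.79361658116728
side [255.0, 250.0] 0.78 tongue 1.571 err 0.7 play -0.02
wrist [322.0, 141.0] 0.56 tongue 1.623 err 0.2 play 0.03
the job is handed in; nothing more can be done
None
```

I turned the crank right round once and handed the job in (no verdict came back): the drum hangs heavy side down, with the tongue measured within about 0.12 rad of mid-play (stops at ±0.35), and the handle still gripped at about 60 N.

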